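# Walk the full pill organizer round against the tray

### The arm

A 6-joint arm with a two-finger parallel gripper is mounted at the origin on the work surface. World frame = base frame: x ahead of the robot, y to its left, z up, the work surface at z = 0. Lengths are in mm, angles in rad, forces in N, time in s.
With the tool pointing down it reaches from about 250 to 800 mm from the base axis. Payload 3.9 kg.
Tool frame: the origin (TCP) lies between the finger pads; the fingertips stand 19 mm ahead of it and the grasp point (between the pads) is the TCP; y points along the fingers, x is the direction in which the jaws open and shut, and the axes are right-handed (so a half turn about y gives the same grasp; the last joint's range is limited). The gripper opens to 85 mm and grips with 20 to 120 N. Pads are 22 mm wide; open, the fingers measure 114 mm over their backs; the gripper's body (76 mm by 85 mm) begins 54 mm behind the grasp point. The pads swing forward as they close: fully open they stand 13 mm farther back than shut.
Start: joints at [1.349, 0.26, -0.138, 1.173, 0, 1.571], TCP at [115.489, 512.131, 250.304] pointing down, gripper open.
Joint ranges: [-2.78, 2.78], [-0.83, 1.72], [-1.28, 1.37], [-1.9, 2.12], [-1.57, 1.48], [-3.14, 3.14]. Speed limits (rad/s): [2.57, 2.57, 3.14, 3.14, 3.14, 3.14].

### API

Orientations are given as a rotation vector (axis times angle).
In Python, from rig import * gives the robot as it stands. The module is installed in compiled form; this text tells all that it offers.
- The arm moves only by the tool drive_tool, never from a script. Its argument "deltas" is one flat list of numbers, 7 for each row, row after row: the closure, from -1 (fully open) to 1 (shut), then the shift along the tool's x, y, z as a fraction of full scale, then the turn, a rotation vector about the tool's x, y, z as a fraction of full scale. In form: [gripper, x, y, z, wx, wy, wz, gripper, x, y, z, wx, wy, wz, ...]. A call has 1 to 10 rows; each row shifts and turns the commanded pose from where the row before left it, along the tool's axes as they then stand; what a row does not reach is not made up. Full scale, the value 1, is 0.04 m for a shift and 0.1 rad for a turn. A row lasts 1/10 s, in which the tool goes at most 50 mm and 8.59 degrees, less where a joint would pass 70% of its speed; a pose out of reach is approached as far as the arm can. A call with a number of a shift or a turn outside -1 to 1 is refused whole. A call with a gripper value outside its range is refused whole. The fingers move at their own pace and stop on an object; the grip force is fixed at half the most. Time passes only in rows, so rows that do not move let the fingers close. It gives the time, the measured TCP pose, the force and the opening at its end, in the units of the state.
- state(): the state, without advancing time (a new reading comes with each control period).
- read_camera(name): name is "scene" or "top" or "wrist"; returns (picture, depth): 420x560x3 uint8, red, green, blue; 420x560 float32, mm along the optical axis (not along the pixel's ray), 0 where there is no reading.
- camera_info(name): a dict with "mtx" (3x3 intrinsics, pixels), "pose" (4x4, takes a point from camera to world coordinates); the wrist camera has in their place "hand_eye" (4x4, takes a point from camera to tool coordinates, whose origin is the TCP and whose axes are the tool frame's). Camera axes: x right, y down, z forward; pixel columns grow to the right and rows downward; lengths in mm; the calibration is good to about 2 mm. A picture is of the moment at which its call begins: read the wrist's pose just before it. camera_info takes no time and is no camera call.
- job_done(): hands the job in, once; it reports no verdict.
The state is a dict: "t": time; "joint_positions": joint angles; "joint_vel": joint speeds; "joint_efforts": joint torques, N m; "ee_pos": TCP position; "ee_rot": TCP orientation; "ft_force": force on the tool from outside, world axes, zero at the start; "ft_torque": the same for the moment, N m; "opening": opening from 0.0 (shut) to 1.0 (fully open).
Only numpy, scipy, OpenCV 4.12 (cv2) and the standard library are available. Lean on these libraries where they do the work, as an engineer would, in place of code of your own. Each camera call takes 0.05 s, during which the arm holds its last target. There are 200 camera calls.

### The job

The heavy pill organizer stands askew in front of the aluminium tray. Push it round with the fingertips, at one corner or another as needed, until its long hinge side lies flat against the near side of the tray, about midway along the tray (within 2 cm), and then back off. Do not pick it up or tip it: it only slides on the table; leave the two bottles and the measuring cup where they are.

Things in the scene. Friction and masses are not known exactly. Their poses are not given: they have to be found in the camera images.
- organizer: Lime-green, full, closed pill organizer: block 90 (x) x 180 (y) x 46 mm, 0.65-0.95 kg, loose; a sideways push of 3 to 12 N slides it. Origin: centre of underside. +x: its long hinge side (a thin rod along the top edge); -x: its front side, with seven thumb tabs up to 51 mm high. Sides upright. Starts turned 0.55-1.25 rad anticlockwise from above relative to the tray, centre 130-165 mm before it.
- back_left (a point): The end of the organizer's hinge side at its own +y corner, 16 mm above the table (organizer frame x +45, y +90 mm).
- back_right (a point): The end of the organizer's hinge side at its own -y corner, 16 mm above the table (organizer frame x +45, y -90 mm).
- tray: Open aluminium tray screwed to the table, 180 (x) x 300 (y) x 32 mm high, walls 4 mm. Origin: on the table, at the middle of the OUTER face of its near long wall (towards the robot); +x points into the tray, away from the robot; +y along the near wall, which spans y -150 to +150 mm. Position and yaw vary.
- bottle_tall: Closed brown bottle, 56 mm across, 115 mm high, standing to the right (-y) of the work; origin under its centre. Leave alone.
- bottle_short: Closed brown jar-like bottle, 56 mm across, 85 mm high, to the right (-y) of the work; origin under its centre. Leave alone.
- cup: Glass measuring cup, 90 mm across, 90 mm high, with a handle at its +y, standing to the left (+y) of the work; origin under its centre. Leave alone.
Mind the look-alikes: they are no part of the job. What is meant by the organizer is not turquoise, and is the smaller of those in its own colour.

How it is judged (in metres and radians):
At the end, for the whole second after the job is handed in: The organizer stands flat on the table, at rest, both ends of its hinge side within 5 mm of the outer face of the tray's near wall, and its middle within 20 mm of the middle of that wall (x of each of back_left, back_right in the frame of tray above -0.005 m and x of organizer in the frame of tray below -0.03 m and y of organizer in the frame of tray between -0.02 and 0.02 m and height (world z) of organizer below 0.004 m and angle between organizer's own z axis and vertical below 0.05 rad and linear speed of organizer below 0.01 m/s); the robot touches nothing.
It fails at once if the organizer is lifted off the table or tipped (height (world z) of organizer above 0.01 m or angle between organizer's own z axis and vertical above 0.15 rad).
It fails at once if a bottle or the cup is moved more than 15 mm (distance of any of bottle_tall, bottle_short, cup from where it was at the start of the episode above 0.015 m).
It also fails if it takes over 72 s, if anything falls off the work surface, if the arm or the gripper's body presses on something with over 40 N, if the wrist force passes 120 N, or if a joint passes its speed limit or range.

## Working session

There is one attempt and no reset: what is moved stays moved. The work goes in short steps, Python scripts to look and compute and a tool call to move; the robot and the scene stay as the last step left them, time stands still between calls to the robot, and variables do not carry over. Pictures are saved under pics/ and viewed, about 8 in all and at most 12, crops included, and the job is handed in when it is done.

Besides the shell and the picture viewer there is one more tool, called after "Emit:" as a command line: name --argument value ..., lists and objects as JSON in quotes. drive_tool: Moves the arm, as the interface text tells. Its arguments: {"type":"object","properties":{"deltas":{"type":"array"}},"required":["deltas"]}

```bash
mkdir -p pics; cat > h.py <<'E'
from rig import *
import numpy as np, cv2
from scipy.spatial.transform import Rotation as R
def snap(name,fn):
    s=state(); p,d=read_camera(name); cv2.imwrite('pics/'+fn+'.png',p[:,:,::-1]); np.savez('pics/'+fn+'.npz',p=p,d=d)
    return s,p,d
def pose(name,s=None):
    c=camera_info(name)
    if 'pose' in c: return c['mtx'],np.array(c['pose'])
    T=np.eye(4);T[:3,:3]=R.from_rotvec(s['ee_rot']).as_matrix();T[:3,3]=s['ee_pos']
    return c['mtx'],T@np.array(c['hand_eye'])
def at_z(name,u,v,z,s=None):
    K,P=pose(name,s); r=P[:3,:3]@np.linalg.solve(K,[u,v,1.]); o=P[:3,3]
    return o+r*(z-o[2])/r[2]
def cloud(name,d,s=None):
    K,P=pose(name,s); v,u=np.mgrid[:d.shape[0],:d.shape[1]]
    q=np.stack([u,v,np.ones_like(u)],-1)@np.linalg.inv(K).T*d[...,None]
    return q@P[:3,:3].T+P[:3,3]
E
python3 - <<'E'
from h import *
print(state())
snap('top','top0'); snap('scene','scene0')
print(camera_info('top'))
E
```

```text
{'t': 0.0, 'joint_positions': array([ 1.34900478e+00,  2.60691437e-01, -1.39393139e-01,  1.17270499e+00,
        4.43673750e-06,  1.57078195e+00]), 'joint_vel': array([-0.0008506 ,  0.00053608, -0.00042386,  0.00104101, -0.00044534,
       -0.000735  ]), 'joint_efforts': array([ 3.20775243e-04, -4.05681968e+01,  2.53919953e+01,  1.88196060e-02,
       -3.94670485e-05, -1.33140449e-05]), 'ee_pos': array([115.34233535, 511.49903688, 249.45187888]), 'ee_rot': array([-1.30725038, -1.04317021,  1.04577847]), 'ft_force': array([ 0.16977938, -1.39107173,  0.48261569]), 'ft_torque': array([-0.06694909, -0.02110684, -0.01325956]), 'opening': 1.0005170515090192}
{'mtx': array([[415.8207801 ,   0.        , 277.23084681],
       [  0.        , 415.8207801 , 208.63455705],
       [  0.        ,   0.        ,   1.        ]]), 'pose': array([[ 6.32134945e-02, -9.75852674e-01,  2.09082791e-01,
         2.88588728e+02],
       [-9.97997862e-01, -6.22469158e-02,  1.12066289e-02,
         6.69897462e+00],
       [ 2.07874008e-03, -2.09372589e-01, -9.77833727e-01,
         1.07285428e+03],
       [ 0.00000000e+00,  0.00000000e+00,  0.00000000e+00,
         1.00000000e+00]])}
```

View pics/top0.png

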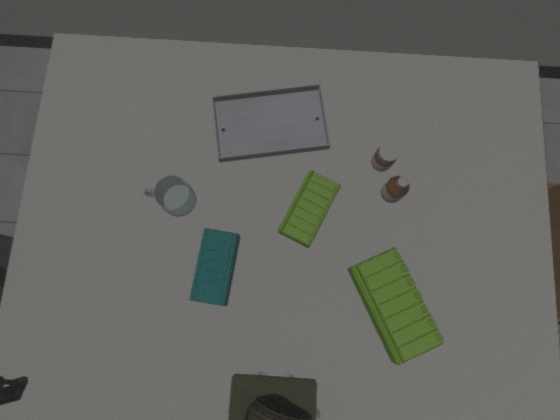

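View pics/scene0.png

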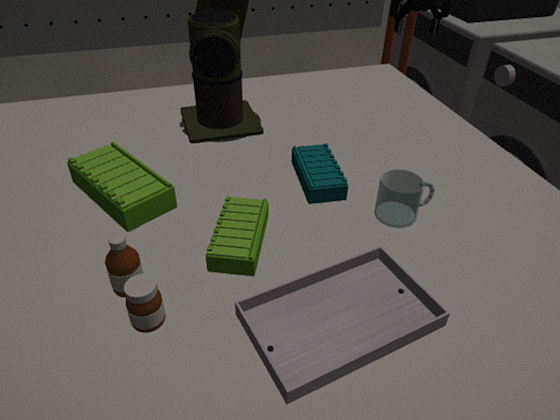

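The top view has three look-alikes: a turquoise organizer at (215,267), a large lime one at (397,305) and a small lime one at (310,208). I choose the small lime one and check it in a close crop. The tray is at (270,123), the bottles at (385,157) and (397,187), and the cup at (177,197).

```bash
python3 - <<'E'
from h import *
f=np.load('pics/top0.npz');p=f['p'];d=f['d']
c=p[75:255,200:420][:,:,::-1]
c=np.clip(c.astype(float)*1.4,0,255).astype(np.uint8)
cv2.imwrite('pics/crop0.png',cv2.resize(c,None,fx=3.3,fy=3.3,interpolation=cv2.INTER_CUBIC))
X=cloud('top',d)
h=cv2.cvtColor(p,cv2.COLOR_RGB2HSV); m=(h[...,0]>32)&(h[...,0]<50)&(h[...,1]>110)
n,l,st,ce=cv2.connectedComponentsWithStats(m.astype(np.uint8))
for i in range(1,n):
    if st[i,4]<200: continue
    q=X[(l==i)]; t=q[(q[:,2]>40)&(q[:,2]<53)]
    print(ce[i],st[i,4],len(t),np.percentile(q[:,2],[5,50,95]),cv2.minAreaRect(t[:,:2].astype(np.float32)))
for u,v in [(385,157),(397,187),(177,197),(400,320)]: print(u,v,X[v,u])
E
```

```text
[308.6326087  208.02913043] 2300 2185 [40.53206747 45.39768902 49.97704745] ((518.0836181640625, -61.69685363769531), (85.6478042602539, 176.4615936279297), 66.31314086914062)
[395.15583039 306.11837456] 5660 135 [52.17581679 62.64109866 67.24230094] ((290.17596435546875, -276.89434814453125), (244.96331787109375, 117.98158264160156), 27.676252365112305)
385 157 [ 648.76382597 -242.37643588   84.42044079]
397 187 [ 570.76875235 -270.35256809   92.20289904]
177 197 [530.85209653 284.41112574   7.53310684]
400 320 [ 255.82436909 -285.8917308    65.47821642]
```

View pics/crop0.png

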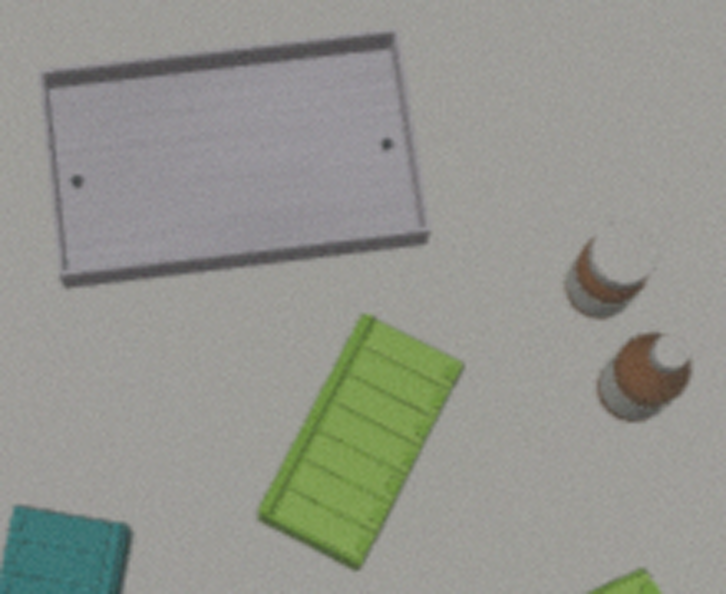

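```bash
cat >> h.py <<'E'
def org(p,d,name='top',s=None):
    X=cloud(name,d,s); h=cv2.cvtColor(p,cv2.COLOR_RGB2HSV); m=(h[...,0]>32)&(h[...,0]<50)&(h[...,1]>110)
    n,l,st,ce=cv2.connectedComponentsWithStats(m.astype(np.uint8))
    q=np.concatenate([X[l==i] for i in range(1,n) if st[i,4]>150 and np.median(X[l==i][:,2])<53 and np.median(X[l==i][:,0])>380])
    return q[(q[:,2]>38)&(q[:,2]<54)]
E
python3 - <<'E'
from h import *
a=at_z('top',200+66/3.3,75+287/3.3,0);b=at_z('top',200+428/3.3,75+242/3.3,0)
a2=at_z('top',200+63/3.3,75+277/3.3,32);b2=at_z('top',200+427/3.3,75+233/3.3,32)
c=at_z('top',200+44/3.3,75+72/3.3,32);e=at_z('top',200+394/3.3,75+34/3.3,32)
for l,r in((a,b),(a2,b2),(c,e)): print(l,r,np.linalg.norm(l-r),np.degrees(np.arctan2(*( (l-r)[[1,0]])))-90)
f=np.load('pics/top0.npz');p,d=f['p'],f['d'];X=cloud('top',d)
# wall top points
q=X[(X[...,2]>26)&(X[...,2]<36)&(X[...,0]>560)&(abs(X[...,1])<260)]
q=q[q[:,1]>-170]
print(len(q),cv2.minAreaRect(q[:,:2].astype(np.float32)))
for x,y in [(365,315),(464,365),(359,568),(261,516)]: print(at_z('top',200+x/3.3,75+y/3.3,46))
E
```

```text
[636.86573797 181.51407425   0.        ] [ 694.72724931 -113.00915325    0.        ] 300.15310431955027 11.11467658965688
[634.63238173 179.44872764  32.        ] [ 690.17747482 -108.35741923   32.        ] 293.11710210057964 10.92348721442302
[809.98124894 211.40705231  32.        ] [862.63919944 -74.61783399  32.        ] 290.83173027139605 10.431499358170996
723 ((716.805419921875, 66.222900390625), (300.4499206542969, 393.3273010253906), 1.5765749216079712)
[614.0281196  -60.99145144  46.        ]
[ 578.55578724 -139.42261205   46.        ]
[415.84085369 -65.69563     46.        ]
[450.5413017   10.16575802  46.        ]
```

```bash
cat >> h.py <<'E'
def plan(tgt, psi, s=None):
    """tgt world xyz, psi = wanted world angle (deg) of tool x; prints total deltas in tool axes (mm) at present yaw, and turn"""
    s=s or state(); A=R.from_rotvec(s['ee_rot']).as_matrix()
    a=np.degrees(np.arctan2(A[1,0],A[0,0])); dp=(psi-a+180)%360-180
    print('ee',s['ee_pos'].round(1),'toolx ang',round(a,1),'tilt',A[2].round(3),'turn needed deg',round(dp,1),'j',s['joint_positions'].round(2),'t',round(s['t'],2))
    dx=A.T@(np.array(tgt)-s['ee_pos']); print('shift in tool mm now',dx.round(1)); return dx
E
python3 - <<'E'
from h import *
print(R.from_rotvec(state()['ee_rot']).as_matrix().round(3))
plan([459,-131,200],156.3)
plan([459,-131,200],-23.7)
E
```

```text
[[ 0.22  -0.    -0.976]
 [ 0.976 -0.002  0.22 ]
 [-0.002 -1.     0.   ]]
ee [115.4 511.6 249.5] toolx ang 77.3 tilt [-0.002 -1.     0.   ] turn needed deg 79.0 j [ 1.35  0.26 -0.14  1.17  0.    1.57] t 0.1
shift in tool mm now [-551.1   50.5 -476.6]
ee [115.4 511.6 249.5] toolx ang 77.3 tilt [-0.002 -1.     0.   ] turn needed deg -101.0 j [ 1.35  0.26 -0.14  1.17  0.    1.57] t 0.1
shift in tool mm now [-551.1   50.5 -476.6]
```

Emit:
drive_tool --deltas '[-1, -0.69, 0, -0.6, 0, 0, 0, -1, -0.69, 0, -0.6, 0, 0, 0, -1, -0.69, 0, -0.6, 0, 0, 0, -1, -0.69, 0, -0.6, 0, 0, 0, -1, -0.69, 0, -0.6, 0, 0, 0, -1, -0.69, 0, -0.6, 0, 0, 0, -1, -0.69, 0, -0.6, 0, 0, 0, -1, -0.69, 0, -0.6, 0, 0, 0, -1, -0.69, 0, -0.6, 0, 0, 0, -1, -0.69, 0, -0.6, 0, 0, 0]'

```text
t: 1.1
ee_pos: [289.0, 188.6, 250.1]
ee_rot: [-1.306, -1.044, 1.045]
ft_force: [0.3, -0.7, -0.2]
opening: 1.005
```

Emit:
drive_tool --deltas '[-1, -0.69, 0, -0.6, 0, 0, 0, -1, -0.69, 0, -0.6, 0, 0, 0, -1, -0.69, 0, -0.6, 0, 0, 0, -1, -0.69, 0, -0.6, 0, 0, 0, -1, -0.69, 0, -0.6, 0, 0, 0, -1, -0.69, 0, -0.6, 0, 0, 0, -1, -0.69, 0, -0.6, 0, 0, 0, -1, -0.69, 0, -0.6, 0, 0, 0, -1, -0.69, 0, -0.6, 0, 0, 0, -1, -0.69, 0, -0.6, 0, 0, 0]'

```text
t: 2.1
ee_pos: [462.5, -133.4, 249.9]
ee_rot: [-1.305, -1.044, 1.044]
ft_force: [0.1, 0.1, 0.2]
opening: 1.003
```

```bash
python3 - <<'E'
from h import *
plan([459,-131,200],-23.7)
E
```

```text
ee [ 462.5 -133.4  249.9] toolx ang 77.3 tilt [ 0.    -1.     0.001] turn needed deg -101.0 j [-0.28  0.19 -0.24  1.15  0.   -0.06] t 2.1
shift in tool mm now [ 1.5 49.9  3.9]
```

Emit:
drive_tool --deltas '[-1, 0, 0, 0, 0, -1, 0, -1, 0, 0, 0, 0, -1, 0, -1, 0, 0, 0, 0, -1, 0, -1, 0, 0, 0, 0, -1, 0, -1, 0, 0, 0, 0, -1, 0, -1, 0, 0, 0, 0, -1, 0, -1, 0, 0, 0, 0, -1, 0, -1, 0, 0, 0, 0, -1, 0, -1, 0, 0, 0, 0, -1, 0, -1, 0, 0, 0, 0, -1, 0]'

```text
t: 3.1
ee_pos: [461.9, -131.8, 249.8]
ee_rot: [-0.73, -1.758, 1.758]
ft_force: [-0.3, -0.9, 0.1]
opening: 1.005
```

Emit:
drive_tool --deltas '[-1, 0, 0, 0, 0, -1, 0, -1, 0, 0, 0, 0, -1, 0, -1, 0, 0, 0, 0, -1, 0, -1, 0, 0, 0, 0, -0.8, 0, -1, 0, 0, 0, 0, 0, 0]'

```text
t: 3.6
ee_pos: [462.0, -131.9, 249.9]
ee_rot: [-0.416, -1.994, 1.994]
ft_force: [-0.6, 0.2, 0.8]
opening: 1.005
```

```bash
python3 - <<'E'
from h import *
s,p,d=snap('wrist','w1')
plan([459,-131,200],156.3,s)
q=org(p,d,'wrist',s);print(len(q),cv2.minAreaRect(q[:,:2].astype(np.float32)))
E
```

```text
ee [ 462.  -131.9  249.9] toolx ang 156.3 tilt [ 0.001 -1.     0.   ] turn needed deg -0.0 j [-0.28  0.18 -0.24  1.15 -0.   -1.44] t 3.6
shift in tool mm now [ 3.  49.9  0.4]
12544 ((519.5738525390625, -64.57637023925781), (87.31414794921875, 178.6770477294922), 65.92742156982422)
```

View pics/w1.png

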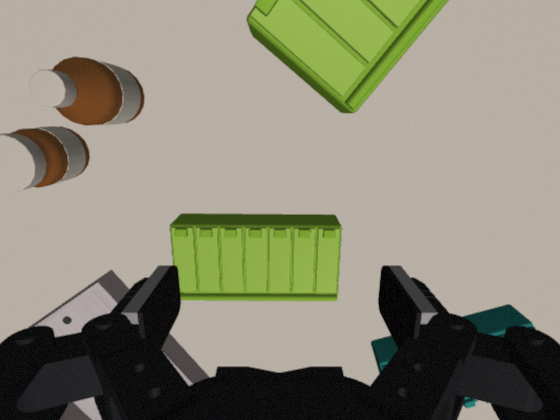

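Emit:
drive_tool --deltas '[-1, 0, 0.9, 0, 0, 0, 0, -1, 0, 0.9, 0, 0, 0, 0, -1, 0, 0.9, 0, 0, 0, 0, -1, 0, 0.9, 0, 0, 0, 0, -1, 0, 0.9, 0, 0, 0, 0, -1, 0, 0.6, 0, 0, 0, 0, -1, 0, 0.55, 0, 0, 0, 0, -1, 0, 0, 0, 0, 0, 0]'

```text
t: 4.45
ee_pos: [459.6, -131.2, 21.7]
ee_rot: [-0.412, -1.991, 1.99]
ft_force: [-0.8, -0.4, 0.8]
opening: 1.003
```

Emit:
drive_tool --deltas '[-1, 0, 0, -0.1, 0, 0, 0, -1, 0, 0, -0.1, 0, 0, 0, -1, 0, 0, -0.1, 0, 0, 0, -1, 0, 0, -0.1, 0, 0, 0]'

```text
t: 4.85
ee_pos: [469.8, -117.1, 25.4]
ee_rot: [-0.42, -1.995, 1.995]
ft_force: [-0.6, -0.4, -0.4]
opening: 1.0
```

Emit:
drive_tool --deltas '[-1, 0, 0, -0.12, 0, 0, 0, -1, 0, 0, -0.12, 0, 0, 0, -1, 0, 0, -0.1, 0, 0, 0]'

```text
t: 5.15
ee_pos: [474.5, -104.4, 24.5]
ee_rot: [-0.418, -1.994, 1.994]
ft_force: [0.8, -0.1, 0.2]
opening: 1.004
```

Emit:
drive_tool --deltas '[-1, 0.08, 0, -0.21, 0, 0.5, 0, -1, 0.08, 0, -0.21, 0, 0.5, 0, -1, 0.08, 0, -0.21, 0, 0.5, 0, -1, 0.08, 0, -0.21, 0, 0.5, 0, -1, 0.08, 0, -0.21, 0, 0.5, 0, -1, 0.08, 0, -0.21, 0, 0.5, 0]'

```text
t: 5.75
ee_pos: [480.9, -54.5, 24.5]
ee_rot: [-0.674, -1.796, 1.813]
ft_force: [-6.8, -11.7, 9.4]
opening: 0.998
```

```bash
cat >> h.py <<'E'
M=np.array([664.,35.]); TY=np.radians(10.9); Rt=np.array([[np.cos(TY),np.sin(TY)],[-np.sin(TY),np.cos(TY)]])
def rep(name='top',fn='x'):
    s,p,d=snap(name,fn); q=org(p,d,name,s); c,sz,a=cv2.minAreaRect(q[:,:2].astype(np.float32))
    if sz[0]>sz[1]: a-=90
    C=Rt@(np.array(c)-M); th=(a-10.9+90)%180-90
    A=R.from_rotvec(s['ee_rot']).as_matrix(); T=Rt@(s['ee_pos'][:2]-M)
    ta=np.degrees(np.arctan2(A[1,0],A[0,0]))-10.9-90
    r=np.radians(th); b=np.array([[np.cos(r),np.sin(r)],[-np.sin(r),np.cos(r)]])@(T-C)
    print(name,'org tray',C.round(1),'th',round(th,1),'size',np.round(sz,1),len(q),'| tcp tray',T.round(1),'z',s['ee_pos'][2].round(1),'toolang',round(ta,1),'tcp in body',b.round(1),'F',s['ft_force'].round(1),'t',s['t'])
E
python3 - <<'E'
from h import *
rep('top','top1'); rep('wrist','w2')
E
```

```text
top org tray [-135.6   19.5] th 61.0 size [ 41.6 114.2] 377 | tcp tray [-196.7  -53.3] z 24.5 toolang 38.0 tcp in body [-93.4  18.2] F [ -6.8 -11.7   9.4] t 5.75
wrist org tray [-165.6  -67.7] th 47.4 size [ 47.9 146.8] 8805 | tcp tray [-195.7  -51.9] z 24.4 toolang 38.0 tcp in body [-8.8 32.9] F [-5.5 -5.7  5.8] t 5.8
```

```bash
python3 - <<'E'
from h import *
s,p,d=snap('scene','s1'); snap
w=cv2.imread('pics/w2.png'); a=cv2.imread('pics/s1.png')
c=cv2.resize(a[130:340,150:430],(560,420))
cv2.imwrite('pics/m1.png',cv2.resize(np.hstack([c,w]),(800,300)))
E
```

```text
(no output)
```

View pics/m1.png

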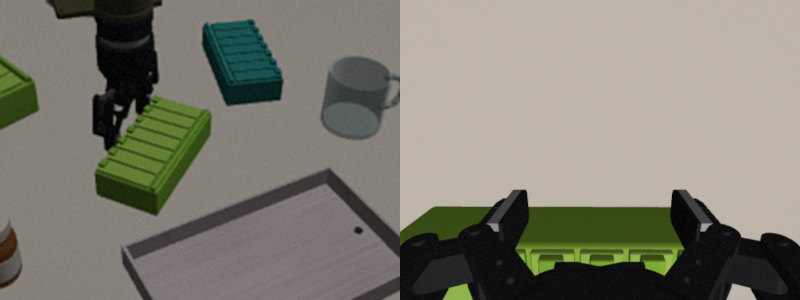

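```bash
python3 - <<'E'
from h import *
rep('scene','s2')
E
```

```text
scene org tray [-135.3  -39.1] th 38.0 size [ 96.2 179.3] 2887 | tcp tray [-195.8  -52.1] z 24.4 toolang 38.2 tcp in body [-55.6  27.1] F [-5.2 -6.2  6.5] t 5.9
```

Emit:
drive_tool --deltas '[-1, 0.08, 0, -0.21, 0, 0.5, 0, -1, 0.08, 0, -0.21, 0, 0.5, 0, -1, 0.08, 0, -0.21, 0, 0.5, 0, -1, 0.08, 0, -0.21, 0, 0.5, 0, -1, 0.08, 0, -0.21, 0, 0.5, 0, -1, 0.08, 0, -0.21, 0, 0.5, 0, -1, 0.08, 0, -0.21, 0, 0.5, 0, -1, 0.08, 0, -0.21, 0, 0.5, 0, -1, 0.08, 0, -0.21, 0, 0.5, 0]'

```text
t: 6.85
ee_pos: [518.6, 14.2, 23.7]
ee_rot: [-0.983, -1.488, 1.509]
ft_force: [-13.4, -7.6, 12.6]
opening: 0.993
```

```bash
python3 - <<'E'
from h import *
rep('scene','s3')
E
```

```text
scene org tray [-86.9  -6.9] th 13.2 size [ 98.4 178.9] 3167 | tcp tray [-146.7    7.1] z 23.7 toolang 12.3 tcp in body [-55.1  27.3] F [-13.4  -7.6  12.6] t 6.85
```

Emit:
drive_tool --deltas '[-1, 0.08, 0, -0.21, 0, 0.5, 0, -1, 0.08, 0, -0.21, 0, 0.5, 0, -1, 0.08, 0, -0.2, 0, 0.5, 0, -1, 0.08, 0, -0.2, 0, 0.5, 0, -1, 0, 0, 0, 0, 0.1, 0, -1, 0, 0, 0, 0, 0, 0]'

```text
t: 7.5
ee_pos: [547.8, 39.2, 23.3]
ee_rot: [-1.103, -1.347, 1.357]
ft_force: [-6.1, -2.2, 3.9]
opening: 1.0
```

```bash
python3 - <<'E'
from h import *
rep('scene','s4')
a=cv2.imread('pics/s4.png')
cv2.imwrite('pics/m2.png',cv2.resize(a[150:390,180:460],(700,600),interpolation=cv2.INTER_CUBIC))
E
```

```text
scene org tray [-55.9   0.4] th 1.0 size [ 97.  179.4] 3365 | tcp tray [-113.3   26.1] z 23.3 toolang 0.4 tcp in body [-56.9  26.7] F [-6.1 -2.2  3.9] t 7.5
```

View pics/m2.png

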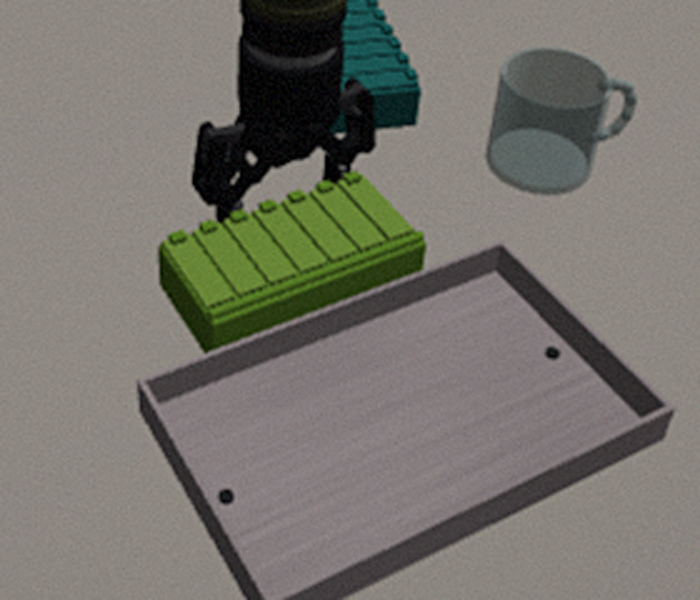

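The organizer lies parallel to the tray with a gap of about 1 cm, so I creep in now.

Emit:
drive_tool --deltas '[-1, 0, 0, -0.06, 0, 0, 0, -1, 0, 0, -0.06, 0, 0, 0, -1, 0, 0, -0.06, 0, 0, 0, -1, 0, 0, -0.04, 0, 0, 0]'

```text
t: 7.95
ee_pos: [550.7, 39.7, 23.1]
ee_rot: [-1.097, -1.338, 1.362]
ft_force: [-14.1, -2.4, 10.3]
opening: 1.003
```

Emit:
drive_tool --deltas '[-1, 0, 0, -0.05, 0, 0, 0, -1, 0, 0, 0, 0, 0, 0]'

```text
t: 8.15
ee_pos: [557.0, 40.8, 23.1]
ee_rot: [-1.102, -1.345, 1.359]
ft_force: [-8.5, -2.0, 4.0]
opening: 0.995
```

```bash
python3 - <<'E'
from h import *
rep('scene','s5')
E
```

```text
scene org tray [-47.6   0.9] th 1.3 size [ 96.9 179.9] 3438 | tcp tray [-103.9   25.9] z 23.1 toolang 0.4 tcp in body [-55.8  26.2] F [-8.5 -2.   4. ] t 8.15
```

Emit:
drive_tool --deltas '[-1, 0, 0, -0.05, 0, 0, 0, -1, 0, 0, -0.05, 0, 0, 0, -1, 0, 0, 0, 0, 0, 0]'

```text
t: 8.5
ee_pos: [559.4, 41.3, 23.1]
ee_rot: [-1.101, -1.342, 1.36]
ft_force: [-11.3, -2.3, 7.4]
opening: 0.999
```

Emit:
drive_tool --deltas '[-1, 0, 0, -0.05, 0, 0, 0, -1, 0, 0, -0.05, 0, 0, 0, -1, 0, 0, 0, 0, 0, 0]'

```text
t: 8.8
ee_pos: [560.7, 41.6, 23.1]
ee_rot: [-1.098, -1.338, 1.362]
ft_force: [-16.5, -2.6, 14.0]
opening: 1.002
```

Emit:
drive_tool --deltas '[-1, 0, 0, -0.05, 0, 0, 0, -1, 0, 0, -0.05, 0, 0, 0, -1, 0, 0, 0, 0, 0, 0]'

```text
t: 9.1
ee_pos: [560.6, 41.6, 23.1]
ee_rot: [-1.093, -1.332, 1.366]
ft_force: [-24.6, -4.4, 22.8]
opening: 1.001
```

```bash
python3 - <<'E'
from h import *
rep('scene','s6')
a=cv2.imread('pics/s6.png')
cv2.imwrite('pics/m3.png',cv2.resize(a[220:320,220:400],(800,444),interpolation=cv2.INTER_CUBIC))
E
```

```text
scene org tray [-43.4   1.1] th -0.1 size [ 96.5 179.2] 3468 | tcp tray [-100.2   26. ] z 23.1 toolang 0.4 tcp in body [-56.9  24.8] F [-24.6  -4.4  22.8] t 9.1
```

View pics/m3.png

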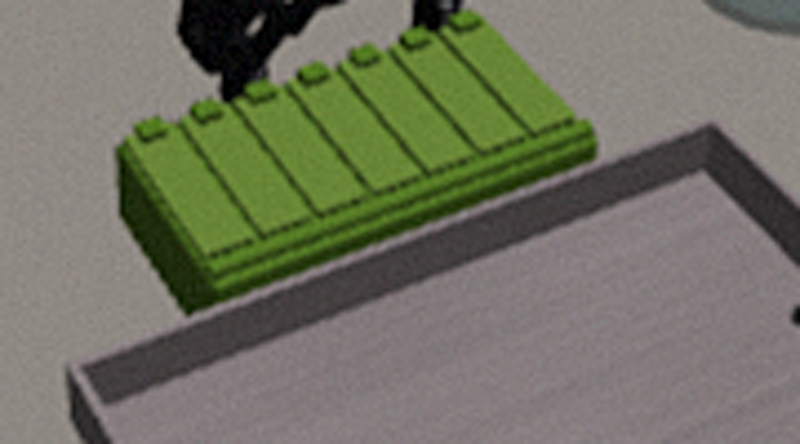

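The TCP has stopped and the force is building (25 N), so the organizer is against the wall. I back off.

Emit:
drive_tool --deltas '[-1, 0, 0, 0.1, 0, 0, 0, -1, 0, 0, 0.15, 0, 0, 0, -1, 0, 0, 0.3, 0, 0, 0, -1, 0, 0, 0.5, 0, 0, 0, -1, 0, 0, 0.6, 0, 0, 0, -1, 0, 0, 0.3, 0, 0, 0, -1, 0, -0.6, 0, 0, 0, 0, -1, 0, -0.9, 0, 0, 0, 0, -1, 0, -0.9, 0, 0, 0, 0, -1, 0, -0.9, 0, 0, 0, 0]'

```text
t: 10.15
ee_pos: [498.3, 28.7, 157.8]
ee_rot: [-1.109, -1.354, 1.353]
ft_force: [0.8, -0.7, -0.2]
opening: 1.0
```

Emit:
drive_tool --deltas '[-1, 0, -0.8, 0.8, 0, 0, 0, -1, 0, -0.8, 0.8, 0, 0, 0, -1, 0, -0.8, 0.8, 0, 0, 0, -1, 0, -0.5, 0.8, 0, 0, 0, -1, 0, 0, 0, 0, 0, 0, -1, 0, 0, 0, 0, 0, 0]'

```text
t: 10.75
ee_pos: [373.2, 3.4, 273.1]
ee_rot: [-1.112, -1.356, 1.352]
ft_force: [0.5, -0.1, -0.4]
opening: 1.003
```

```bash
python3 - <<'E'
from h import *
rep('scene','s7'); rep('top','top2')
f=np.load('pics/top2.npz');X=cloud('top',f['d'])
for u,v in [(385,157),(397,187),(177,197)]: print(u,v,X[v,u].round(1))
a=cv2.imread('pics/top2.png')
cv2.imwrite('pics/m4.png',cv2.resize(a[75:255,130:420],(800,497),interpolation=cv2.INTER_CUBIC))
E
```

```text
scene org tray [-40.4   1.2] th 0.5 size [ 91.1 179.7] 3474 | tcp tray [-291.5   23.9] z 273.1 toolang 0.4 tcp in body [-251.    24.7] F [ 0.5 -0.1 -0.4] t 10.75
top org tray [-11.6 -17. ] th -10.0 size [ 34.8 137.9] 480 | tcp tray [-291.4   24. ] z 272.4 toolang 0.5 tcp in body [-282.6   -8. ] F [0.8 0.6 0.2] t 10.8
385 157 [ 288.6    6.7 1072.9]
397 187 [ 570.9 -270.5   91.7]
177 197 [531.3 284.9   5.7]
```

View pics/m4.png

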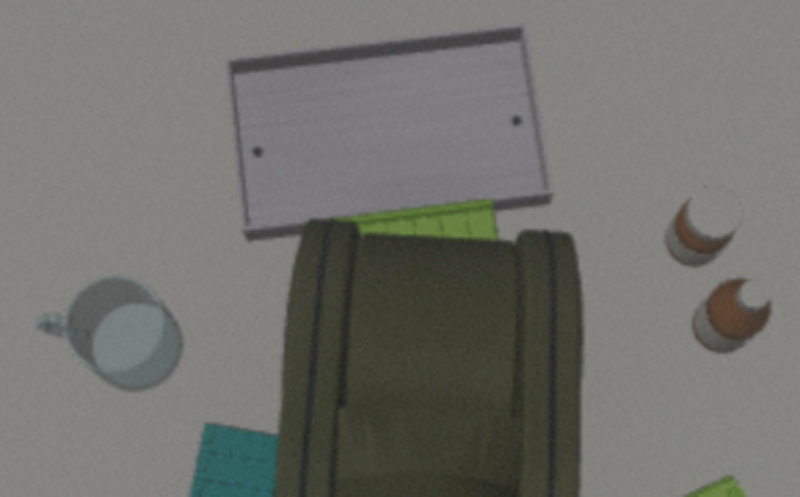

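```bash
python3 - <<'E'
from h import *
rep('wrist','w3')
E
```

```text
wrist org tray [-61.7   1.5] th 3.7 size [ 62.6 180.7] 4157 | tcp tray [-291.5   24. ] z 271.9 toolang 0.5 tcp in body [-227.8   37.2] F [-0.1  1.2 -0.3] t 10.85
```

View pics/w3.png

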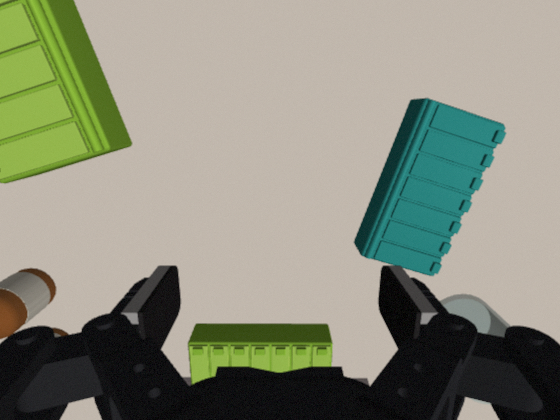

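Emit:
drive_tool --deltas '[-1, 0.8, 0, 0.3, 0, 0, 0, -1, 0.9, 0, 0.3, 0, 0, 0, -1, 0.9, 0, 0, 0, 0, 0, -1, 0.9, 0, 0, 0, 0, 0, -1, 0.9, 0, 0, 0, 0, 0, -1, 0.9, 0, 0, 0, 0, 0, -1, 0.9, 0, 0, 0, 0, 0, -1, 0.9, 0, 0, 0, 0, 0, -1, 0, 0, 0, 0, 0, 0]'

```text
t: 11.8
ee_pos: [292.9, 281.2, 271.1]
ee_rot: [-1.104, -1.357, 1.358]
ft_force: [0.1, -1.5, -0.8]
opening: 1.005
```

```bash
python3 - <<'E'
from h import *
rep('top','top3')
a=cv2.imread('pics/top3.png')
cv2.imwrite('pics/m5.png',cv2.resize(np.clip(a[120:220,190:420].astype(float)*1.5,0,255).astype(np.uint8),(800,348),interpolation=cv2.INTER_CUBIC))
X=cloud('top',np.load('pics/top3.npz')['d'])
for u,v in [(385,157),(397,187),(177,197)]: print(u,v,X[v,u].round(1))
E
```

```text
top org tray [-46.    2.9] th 0.1 size [ 86.  175.6] 2124 | tcp tray [-317.8  311.9] z 271.1 toolang 0.8 tcp in body [-271.4  309.4] F [ 0.1 -1.5 -0.8] t 11.8
385 157 [ 649.  -242.5   83.9]
397 187 [ 570.3 -269.8   94. ]
177 197 [530.6 284.1   8.7]
```

View pics/m5.png

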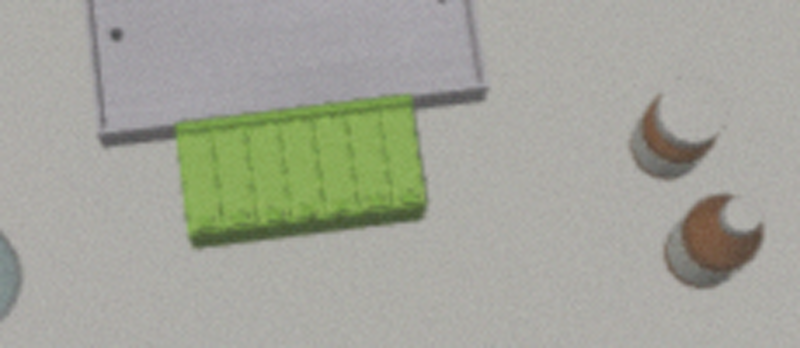

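The organizer is flush along its whole length and centred to about 3 mm: organizer (178–425), tray (100–487) in the crop. The bottles and cup read as before, so I hand in.

```bash
python3 -c "
from rig import *
print(job_done())"
```

```text
the job is handed in; nothing more can be done
None
```

I pushed the small lime organizer round with the open fingertips on its front side, then slid it against the tray until the arm stalled at about 25 N. After that I backed off and handed in at about 12 s. The hand-in reports no verdict.

- **Organizer:** in the last top view it was 0.1° off the tray's line and about 3 mm from the middle. Its centre was 46 mm in front of the wall, where exact contact would be 45 mm, and no gap showed at either end.
- **Bottles and cup:** each read within about 2 mm of its first measurement.
- **Robot:** it was clear of everything, with the wrist force near zero.
- **Readings that disagreed:** with the arm in the way, the top and wrist cameras gave wrong organizer poses, so I ignored those. The last scene-camera fit put the centre at 40 mm, probably because it also picks up points on the organizer's sides. The clear top view and the stall against the wall both point to contact.

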